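# Set out the filling moulds by height, the shortest under the funnel fork

## Task

Set the four moulds out for filling: line up the three taller ones on the round marks so that they get taller the farther they stand from the red funnel fork, and slide the shortest one along the table in under the fork's steel prongs until it meets the stop at the back. Each should stand upright and centred on its mark; keep the moulds upright throughout, and do not disturb the amber jar or the metal funnel.

Things in the scene. Friction and masses are not known exactly. Their poses are not given: they have to be found in the camera images.
- mould_a: Shortest of the four filling moulds: open yellow plastic cup, straight round wall, 60 mm across outside, 32 mm tall, wall 3.5 mm, floor 5 mm thick, about 80 g. Origin: centre of its underside; z up. Home against the fork's stop it sticks out 8 mm before the prongs; it cannot be lowered in from above.
- mould_b: Second shortest of the four filling moulds: open green plastic cup, straight round wall, 60 mm across outside, 58 mm tall, wall 3.5 mm, floor 5 mm thick, about 110 g. Origin: centre of its underside; z up. Stands upright on the table, near the robot side, in any of the four starting places.
- mould_c: Second tallest of the four filling moulds: open orange plastic cup, straight round wall, 60 mm across outside, 84 mm tall, wall 3.5 mm, floor 5 mm thick, about 140 g. Origin: centre of its underside; z up. Stands upright on the table, near the robot side, in any of the four starting places.
- mould_d: Tallest of the four filling moulds: open blue plastic cup, straight round wall, 60 mm across outside, 110 mm tall, wall 3.5 mm, floor 5 mm thick, about 170 g. Origin: centre of its underside; z up. Stands upright on the table, near the robot side, in any of the four starting places.
- fork: Fixed red stall, 100 mm wide, 88 inside, open to -x, beyond the left or right end mark. Origin: centre of its flush mark on the table; x points in to the stop, z up. Two steel prongs overhang it, underside 44 mm, top 49 mm above the table, from 20 mm before to 42 mm behind the origin, 20 to 50 mm either side of the middle: slot 40 mm wide, open in front. Cheeks begin 20 mm before, stop face 32 mm behind it.
- mark_left: Leftmost of the three round marks in the row, as seen from the robot (left is +y): flat white disc with black rim and black centre dot, 68 mm across, flush with the table (nothing to climb). Origin: its centre, at table height. Marks lie about 120 mm apart on a flush blue strip.
- mark_mid: Middle of the three round marks in the row, as seen from the robot (left is +y): flat white disc with black rim and black centre dot, 68 mm across, flush with the table (nothing to climb). Origin: its centre, at table height. Marks lie about 120 mm apart on a flush blue strip.
- mark_right: Rightmost of the three round marks in the row, as seen from the robot (left is +y): flat white disc with black rim and black centre dot, 68 mm across, flush with the table (nothing to climb). Origin: its centre, at table height. Marks lie about 120 mm apart on a flush blue strip.
- jar: Small amber glass jar with white cap, 36 mm across, 45 mm tall, loose, standing between the moulds and the middle of the row; leave it alone. Origin: centre of its underside.
- funnel: Bare metal funnel standing mouth down, 84 mm across at the table, 75 mm tall, loose, at the end of the row opposite the fork; leave it alone. Origin: centre of its underside.
Things that resemble listed ones, but are neither listed nor needed, are in the scene too. Several things have the shape of the mould_c; the one meant has the colours described above. Of the things shaped like the mould_a, the yellow one is meant.

How it is judged:
At the end, for the whole second after the job is handed in: Within 12 mm of centre: shortest mould on the mark under the fork, second shortest on the mark next to the fork, second tallest on the middle mark, tallest on the farthest. All upright (tilt under 0.1 rad), on the table, at rest; jar and funnel upright, within 25 mm of their start (horizontal distance between mould_a and fork below 0.012 m and horizontal distance between mould_c and mark_mid below 0.012 m and ((world y of fork above 0 m and horizontal distance between mould_b and mark_left below 0.012 m and horizontal distance between mould_d and mark_right below 0.012 m) or (world y of fork below 0 m and horizontal distance between mould_b and mark_right below 0.012 m and horizontal distance between mould_d and mark_left below 0.012 m)) and angle between each of mould_a, mould_b, mould_c, mould_d, jar, funnel's own z axis and vertical below 0.1 rad and height (world z) of each of mould_a, mould_b, mould_c, mould_d below 0.006 m and linear speed of each of mould_a, mould_b, mould_c, mould_d below 0.02 m/s and distance of each of jar, funnel from where it was at the start of the episode below 0.025 m); the robot touches nothing.
It fails at once if a mould is tipped over (tilted more than 0.6 rad) (angle between any of mould_a, mould_b, mould_c, mould_d's own z axis and vertical above 0.6 rad).
It fails at once if the jar or the funnel is moved by more than 25 mm (distance of any of jar, funnel from where it was at the start of the episode above 0.025 m).
It also fails if it takes over 120 s, if anything falls off the work surface, if the arm or the gripper's body presses on something with over 40 N, if the wrist force passes 120 N, or if a joint passes its speed limit or range.

## Robot

A 6-joint arm with a two-finger parallel gripper is mounted at the origin on the work surface. World frame = base frame: x ahead of the robot, y to its left, z up, the work surface at z = 0. Lengths are in m, angles in rad, forces in N, time in s.
With the tool pointing down it reaches from about 0.35 to 0.775 m from the base axis. Payload 7.3 kg.
Tool frame: the origin (TCP) lies on the centre line of the jaws, within the pads' length; the fingertips stand tip_reach ahead of it and the grasp point (between the pads) lies 6 mm ahead of it (tip_reach is the distance from the TCP to the fingertips, in m); x points along the fingers, y is the direction in which the jaws open and shut, and the axes are right-handed (so a half turn about x gives the same grasp; the last joint's range is limited). The gripper opens to 92 mm and grips with 3 to 60 N. Pads are 19 mm wide; open, the fingers measure 130 mm over their backs; the gripper's body (75 mm by 190 mm) begins 47 mm behind the grasp point.
Start: joints at [-1.488, 0.342, 1.524, -0, 1.275, -0.146], TCP at [0.119, -0.511, 0.252] pointing down, gripper open.
Joint ranges: [-2.53, 2.53], [-0.77, 2.02], [0.04, 2.7], [-1, 4.14], [0.28, 2.66], [-3.11, 3.11]. Speed limits (rad/s): [2.57, 2.57, 3.14, 3.14, 3.14, 3.14].

## Interface

Orientations are given as [roll, pitch, yaw] about the fixed x, y, z axes, in that order (R = Rz(yaw) Ry(pitch) Rx(roll)).
In Python, from cell import observe, read_camera, get_calibration, hand_in, tip_reach gives the robot as it stands. The module is installed in compiled form; this text tells all that it offers.
- The arm moves only by the shell command python3 -m crank 'ROWS' [FORCE]. ROWS is JSON, a list of rows, each an object of numbers: "fingers": the opening, from -1 (shut) to 1 (fully open); "tx", "ty", "tz": the shift along the tool's x, y, z in units of 40 mm (1.0 is 40 mm); "roll": the turn about the tool's x in units of 10 degrees (1.0 is 10 degrees). In form: [{"fingers": .., "tx": .., "ty": .., "tz": .., "roll": ..}, ...]. A call has exactly 8 rows; each row is the pose to reach, as a shift and turn from the pose commanded when the call began, along the tool's axes at that moment; what a row does not reach only later rows make up. A row lasts 1/8 s, in which the tool goes at most 62.5 mm and 10.7 degrees, less where a joint would pass 70% of its speed; a pose out of reach is approached as far as the arm can. A call with a gripper value outside its range is refused whole. The fingers move at their own pace and stop on an object; FORCE is the grip in N (left out, the last holds). Time passes only in rows, so rows that repeat a pose let the fingers close, or fill a call up. It gives the time, the measured TCP pose, the force and the opening at its end, in the units of the state.
- observe(): the state, without advancing time (a new reading comes with each control period).
- read_camera(name): name is "side" or "top" or "wrist"; returns (picture, depth): 400x640x3 uint8, red, green, blue; 400x640 float32, m along the optical axis (not along the pixel's ray), 0 where there is no reading.
- get_calibration(name): a dict with "vertical_fov" (degrees; the focal length in pixels is half the picture's height over the tangent of half this angle, whatever the lens; pixels are square), "cx", "cy" (the principal point, pixels), "pose" (4x4, takes a point from camera to world coordinates); the wrist camera has in their place "T_tool_cam" (4x4, takes a point from camera to tool coordinates, whose origin is the TCP and whose axes are the tool frame's). Camera axes: x right, y down, z forward; pixel columns grow to the right and rows downward; lengths in m; the calibration is good to about 2 mm. A picture is of the moment at which its call begins: read the wrist's pose just before it. get_calibration takes no time and is no camera call.
- hand_in(): hands the job in, once; it reports no verdict.
The state is a dict: "time": time; "qpos": joint angles; "qvel": joint speeds; "joint_efforts": joint torques, N m; "tool_pos": TCP position; "tool_rot": TCP orientation; "contact_force": force on the tool from outside, world axes, zero at the start; "torque": the same for the moment, N m; "opening": finger opening in m.
Only numpy, scipy, OpenCV 4.12 (cv2) and the standard library are available. Lean on these libraries where they do the work, as an engineer would, in place of code of your own. Each camera call takes 0.05 s, during which the arm holds its last target. There are 200 camera calls.

## Working session

There is one attempt and no reset: what is moved stays moved. The work goes in short steps, Python scripts to look and compute and a shell command to move; the robot and the scene stay as the last step left them, time stands still between calls to the robot, and variables do not carry over. Pictures are saved under pics/ and viewed, about 12 in all and at most 16, crops included, and the job is handed in when it is done.

```bash
mkdir -p pics; ls; python3 - <<'E'
from cell import *
import cv2
print(tip_reach if not callable(tip_reach) else tip_reach()); s=observe(); print(s)
for n in("top","side"):
    p,d=read_camera(n); cv2.imwrite(f"pics/{n}0.png",p[:,:,::-1]); import numpy as np; np.save(f"pics/{n}0.npy",d)
    print(get_calibration(n))
print(get_calibration("wrist"))
E
```

```text
pics
0.025
{'time': 0.0, 'qpos': array([-1.48801293e+00,  3.42717379e-01,  1.52501705e+00, -1.37594529e-05,
        1.27537201e+00, -1.45993264e-01]), 'qvel': array([-0.00147586, -0.00063275,  0.00114734, -0.00129055,  0.00082905,
       -0.00044557]), 'joint_efforts': array([ 1.04223553e-03, -4.31238163e+01, -2.44219315e+01,  7.18867988e-02,
        5.59753203e-02, -1.13339490e-04]), 'tool_pos': array([ 0.11905381, -0.51095095,  0.25104769]), 'tool_rot': array([-1.70809816,  1.56928248,  1.66227518]), 'contact_force': array([-0.40318021, -0.23131041, -0.53189481]), 'torque': array([ 0.02040078, -0.00672663, -0.01050418]), 'opening': 0.09194011603133136}
{'vertical_fov': 53.567800500052215, 'cx': 323.05248663727156, 'cy': 199.01527327208677, 'pose': array([[-0.02403073, -0.99680899,  0.07612072,  0.45463842],
       [-0.99965196,  0.02313051, -0.01268599,  0.03934759],
       [ 0.0108848 , -0.07639908, -0.9970179 ,  0.86150659],
       [ 0.        ,  0.        ,  0.        ,  1.        ]])}
{'vertical_fov': 47.68536673918096, 'cx': 318.0420032504203, 'cy': 206.45734761184661, 'pose': array([[ 0.90995744, -0.28020865,  0.3057132 ,  0.25273636],
       [-0.41449317, -0.63790929,  0.64905096, -0.54666016],
       [ 0.0131476 , -0.71732479, -0.69661488,  0.64226946],
       [ 0.        ,  0.        ,  0.        ,  1.        ]])}
{'vertical_fov': 60.10013221005067, 'cx': 324.5158219628621, 'cy': 195.75371257006418, 'T_tool_cam': array([[-5.29827885e-04, -2.89886061e-01,  9.57061017e-01,
        -1.32832289e-01],
       [ 9.99999847e-01, -4.40636814e-06,  5.52264118e-04,
         8.29120420e-04],
       [-1.55876507e-04,  9.57061164e-01,  2.89886019e-01,
        -7.88143360e-02],
       [ 0.00000000e+00,  0.00000000e+00,  0.00000000e+00,
         1.00000000e+00]])}
```

View pics/top0.png

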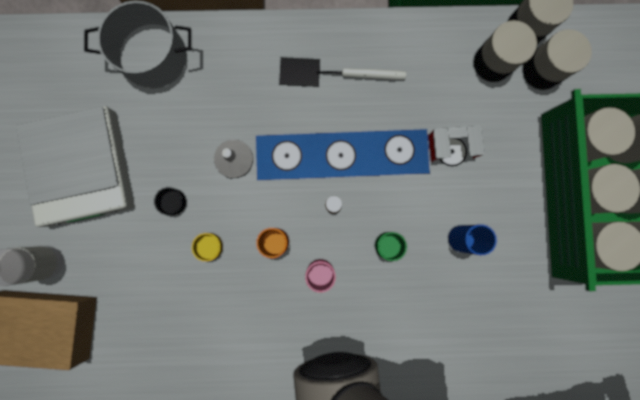

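View pics/side0.png

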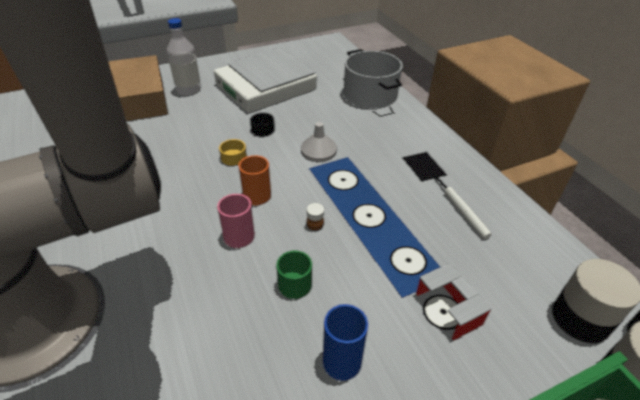

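The yellow cup is at (207,247) in the top view, with the black ring (171,201) as its look-alike. Orange is at (273,242), with pink (320,275) as its look-alike. Green is at (390,246), blue at (480,240), the fork at (452,150), the funnel at (233,158) and the jar at (334,204). The marks are at (287,156), (341,155) and (400,150). Next I'll measure these and crop.

```bash
cat > h.py <<'E'
import numpy as np, cv2
from cell import *
from scipy.spatial.transform import Rotation as R
def tool(s):
    T=np.eye(4); T[:3,:3]=R.from_euler('xyz',s["tool_rot"]).as_matrix(); T[:3,3]=s["tool_pos"]; return T
def grab(n):
    s=observe(); p,d=read_camera(n); c=get_calibration(n)
    P=c["pose"] if n!="wrist" else tool(s)@c["T_tool_cam"]
    return p,d,(P,200/np.tan(np.radians(c["vertical_fov"]/2)),c["cx"],c["cy"])
def plane(K,u,v,z):
    P,f,cx,cy=K; r=P[:3,:3]@np.array([(u-cx)/f,(v-cy)/f,1.]); o=P[:3,3]
    return o+r*(z-o[2])/r[2]
def cloud(K,d):
    P,f,cx,cy=K; v,u=np.mgrid[:400,:640]
    X=np.stack([(u-cx)/f*d,(v-cy)/f*d,d],-1); return X@P[:3,:3].T+P[:3,3]
def toolshift(dx,dy,dz,s=None):
    "world shift -> tx,ty,tz units"
    s=s or observe(); return tool(s)[:3,:3].T@np.array([dx,dy,dz])/0.04
E
python3 - <<'E'
from h import *
for n in("top","side"):
    p,d,K=grab(n); W=cloud(K,d)
    hsv=cv2.cvtColor(p,cv2.COLOR_RGB2HSV)
    print(n,"table z",[np.round(W[r,c,2],4) for r,c in((300,250),(100,350),(220,430))])
    for nm,lo,hi,h in(("yellow",21,32,.032),("green",55,80,.058),("orange",7,16,.084),("blue",110,122,.110)):
        m=(hsv[:,:,0]>=lo)&(hsv[:,:,0]<=hi)&(hsv[:,:,1]>130)&(abs(W[:,:,2]-h)<.006)&(d>0)
        q=W[m]; q=q[(abs(q[:,0]-.4)<.3)&(abs(q[:,1])<.35)]
        (c,r)=cv2.minEnclosingCircle(q[:,:2].astype(np.float32)) if len(q) else ((0,0),0)
        print(nm,len(q),np.round(c,4),round(r,4),np.round(np.median(q,0),4))
    if n=="top":
        for nm,u,v in(("L",287,156),("M",341,155),("R",400,150),("F",452,152)): print(nm,np.round(plane(K,u,v,0),4),np.round(W[v,u],4))
        print("jarcap",plane(K,334,204,.045),"funnel tip",plane(K,227,153,.075))
        cv2.imwrite("pics/c1.png",cv2.resize(p[120:200,200:500,::-1],None,fx=2.66,fy=2.66,interpolation=cv2.INTER_CUBIC))
    else: cv2.imwrite("pics/c2.png",cv2.resize(p[90:350,200:500,::-1],None,fx=2.3,fy=2.3,interpolation=cv2.INTER_CUBIC))
E
```

```text
top table z [np.float64(-0.0017), np.float64(0.0001), np.float64(0.8615)]
yellow 139 [0.4238 0.2737] 0.0296 [0.4272 0.2655 0.0316]
green 71 [ 0.4175 -0.1065] 0.028 [ 0.4262 -0.086   0.0574]
orange 135 [0.4307 0.1317] 0.0294 [0.4336 0.1258 0.0838]
blue 43 [ 0.4275 -0.2667] 0.029 [ 0.4495 -0.2744  0.1086]
L [0.617  0.1053 0.    ] [0.6168 0.1052 0.0012]
M [ 0.6166 -0.0134  0.    ] [ 0.6164 -0.0134  0.0013]
R [ 0.6249 -0.144   0.    ] [ 0.6244 -0.1434  0.0025]
F [ 0.6179 -0.2589  0.    ] [ 0.6175 -0.2582  0.002 ]
jarcap [0.50612916 0.00659823 0.045     ] funnel tip [0.61158879 0.21952305 0.075     ]
side table z [np.float64(-0.0012), np.float64(0.006), np.float64(-0.0007)]
yellow 117 [0.4247 0.2739] 0.0305 [0.4205 0.2586 0.0294]
green 185 [ 0.4178 -0.1103] 0.03 [ 0.4105 -0.1271  0.0557]
orange 179 [0.431  0.1316] 0.0306 [0.4264 0.1243 0.082 ]
blue 291 [ 0.4276 -0.2692] 0.0298 [ 0.4234 -0.2715  0.1091]
```

View pics/c1.png

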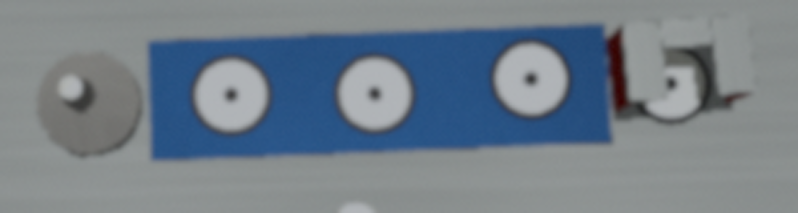

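View pics/c2.png

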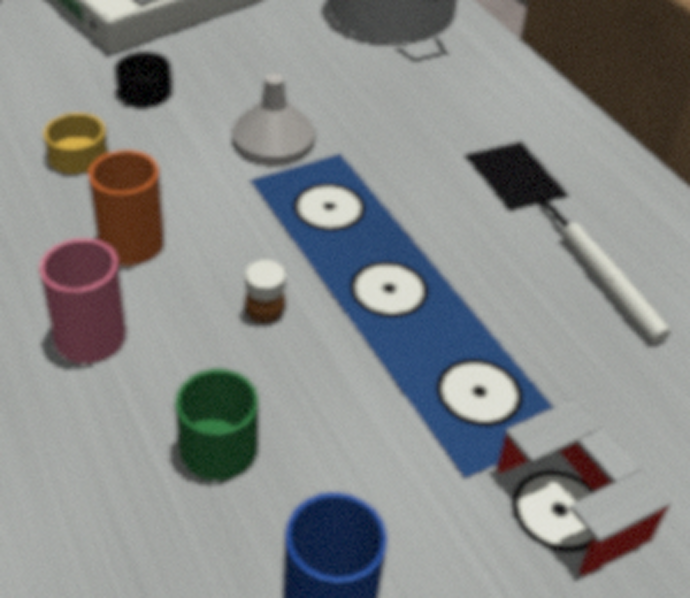

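```bash
python3 - <<'E'
from h import *
s=observe(); print("tool axes cols\n",np.round(tool(s)[:3,:3],4), s["tool_pos"])
p,d,K=grab("top"); W=cloud(K,d)
for nm,u,v in(("L",286.5,155.),("M",340.3,154.8),("R",399.3,149.1),("F",452.3,151)): print("top",nm,np.round(plane(K,u,v,0),4))
def rect(W,d,n):
    hs=cv2.cvtColor(p,cv2.COLOR_RGB2HSV)
    m=(d>0)&(abs(W[:,:,2]-.049)<.005)&(abs(W[:,:,0]-.63)<.08)&(abs(W[:,:,1]+.26)<.09)
    q=W[m]; r=cv2.minAreaRect(q[:,:2].astype(np.float32)); print(n,"fork top",len(q),np.round(r[0],4),np.round(r[1],4),r[2],"z",np.median(q[:,2])); print(np.round(cv2.boxPoints(r),4))
rect(W,d,"top")
m=(d>0)&(abs(W[:,:,2]-.01)<.008)&(abs(W[:,:,0]-.61)<.06)&(abs(W[:,:,1]-.215)<.06)
q=W[m];print("funnel base",cv2.minEnclosingCircle(q[:,:2].astype(np.float32)))
p,d,K=grab("side"); W=cloud(K,d)
for nm,u,v in(("L",342.6,179.1),("M",368.7,214.8),("R",408.3,259.6),("F",442.6,310.9)): print("side",nm,np.round(plane(K,u,v,0),4))
rect(W,d,"side")
E
```

```text
tool axes cols
 [[-1.000e-04  2.268e-01 -9.740e-01]
 [ 9.000e-04 -9.740e-01 -2.268e-01]
 [-1.000e+00 -9.000e-04 -1.000e-04]] [ 0.11904221 -0.5111148   0.25132836]
top L [0.6192 0.1064 0.    ]
top M [ 0.6171 -0.0119  0.    ]
top R [ 0.627  -0.1425  0.    ]
top F [ 0.6201 -0.2597  0.    ]
top fork top 1069 [ 0.63   -0.2578] [0.0622 0.1012] 3.1858463287353516 z 0.04889842510232545
[[ 0.5962 -0.2091]
 [ 0.6018 -0.3101]
 [ 0.6639 -0.3066]
 [ 0.6583 -0.2056]]
funnel base ((0.6093159317970276, 0.2162320613861084), 0.07794239372015)
side L [0.6189 0.108  0.    ]
side M [ 0.6176 -0.0109  0.    ]
side R [ 0.6277 -0.141   0.    ]
side F [ 0.6204 -0.2566 -0.    ]
side fork top 1625 [ 0.6312 -0.2573] [0.0635 0.1017] 3.256042242050171 z 0.04884995366156586
[[ 0.5966 -0.2084]
 [ 0.6024 -0.3099]
 [ 0.6658 -0.3063]
 [ 0.66   -0.2047]]
```

```bash
python3 -m crank '[{"fingers":1,"roll":-1},{"fingers":1,"roll":-2},{"fingers":1,"roll":-3},{"fingers":1,"roll":-4},{"fingers":1,"roll":-5},{"fingers":1,"roll":-6},{"fingers":1,"roll":-7},{"fingers":1,"roll":-8}]' 20; cat >> h.py <<'E'
def to(x,y,z):
    s=observe(); print("units tx,ty,tz:",np.round(toolshift(*(np.array([x,y,z])-s["tool_pos"]),s),3),"from",np.round(s["tool_pos"],4),"rot y",np.round(tool(s)[:3,1],3),"down",np.round(tool(s)[:3,0],4))
E
python3 -c "
from h import *
to(.4276,-.268,.2);print(observe()['qpos'])"
```

```text
units tx,ty,tz: [ 1.29  -4.172 -8.891] from [ 0.1191 -0.5112  0.2515] rot y [ 0.227 -0.974 -0.   ] down [-0.e+00  4.e-04 -1.e+00]
[-1.48802908e+00  3.42278419e-01  1.52439161e+00  8.02488717e-06
  1.27536701e+00 -1.45996079e-01]invalid input at $[0]: expected keys fingers, tx, ty, tz, roll
```

```bash
python3 -m crank '[{"fingers":1,"tx":0,"ty":-0.5,"tz":-1.1,"roll":-1},{"fingers":1,"tx":0,"ty":-1,"tz":-2.2,"roll":-2},{"fingers":1,"tx":0,"ty":-1.6,"tz":-3.4,"roll":-3},{"fingers":1,"tx":0,"ty":-2.1,"tz":-4.5,"roll":-4},{"fingers":1,"tx":0,"ty":-2.7,"tz":-5.7,"roll":-5},{"fingers":1,"tx":0,"ty":-3.2,"tz":-6.8,"roll":-6},{"fingers":1,"tx":0,"ty":-3.8,"tz":-8,"roll":-7},{"fingers":1,"tx":0,"ty":-4.17,"tz":-8.89,"roll":-8}]' 20;  python3 -m crank '[{"fingers":1,"tx":0,"ty":0,"tz":0,"roll":0},{"fingers":1,"tx":0,"ty":0,"tz":0,"roll":0},{"fingers":1,"tx":0,"ty":0,"tz":0,"roll":0},{"fingers":1,"tx":0,"ty":0,"tz":0,"roll":0},{"fingers":1,"tx":0,"ty":0,"tz":0,"roll":0},{"fingers":1,"tx":0,"ty":0,"tz":0,"roll":0},{"fingers":1,"tx":0,"ty":0,"tz":0,"roll":0},{"fingers":1,"tx":0,"ty":0,"tz":0,"roll":0}]'
python3 -c "
from h import *
p,d,K=grab('wrist');cv2.imwrite('pics/w1.png',p[:,:,::-1])
W=cloud(K,d);m=(d>0)&(abs(W[:,:,2]-.11)<.006)&(abs(W[:,:,0]-.43)<.06)&(abs(W[:,:,1]+.27)<.06)
q=W[m];print(len(q),cv2.minEnclosingCircle(q[:,:2].astype(np.float32)))
to(.4276,-.268,.091);print(observe()['qpos'])"
```

```text
time: 1.3
tool_pos: [0.429, -0.2666, 0.2518]
tool_rot: [1.196, 1.571, -0.314]
contact_force: [-0.1, 0.9, 0.6]
opening: 0.0917
time: 2.3
tool_pos: [0.4276, -0.2682, 0.2517]
tool_rot: [-0.12, 1.571, -1.637]
contact_force: [0.8, 0.1, 0.7]
opening: 0.0919
1056 ((0.42867597937583923, -0.26814523339271545), 0.030043652281165123)
units tx,ty,tz: [ 4.018 -0.    -0.005] from [ 0.4276 -0.2682  0.2517] rot y [ 0.999  0.054 -0.   ] down [ 0.e+00 -1.e-04 -1.e+00]
[-7.12070567e-01  3.05013712e-01  1.57826296e+00 -6.11543400e-05
  1.25826066e+00 -7.66377656e-01]
```

View pics/w1.png

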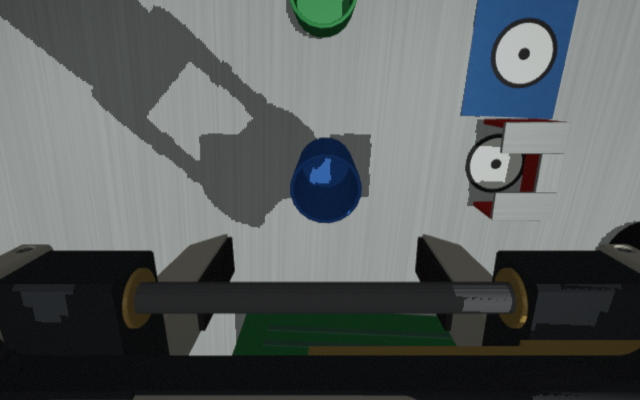

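The wrist view shows the blue cup's rim centred at (325,187), the fork mark's dot at (496,163) and mark_right's dot at (524,54). The rim centre agrees with the earlier measurement to 1 mm. I'll descend and grip.

```bash
python3 -m crank '[{"fingers":1,"tx":0.8,"ty":0,"tz":0,"roll":0},{"fingers":1,"tx":1.6,"ty":0,"tz":0,"roll":0},{"fingers":1,"tx":2.4,"ty":0,"tz":0,"roll":0},{"fingers":1,"tx":3.2,"ty":0.02,"tz":0,"roll":0},{"fingers":1,"tx":3.7,"ty":0.02,"tz":0,"roll":0},{"fingers":1,"tx":4,"ty":0.02,"tz":0,"roll":0},{"fingers":1,"tx":4,"ty":0.02,"tz":0,"roll":0},{"fingers":1,"tx":4,"ty":0.02,"tz":0,"roll":0}]' 20; python3 -m crank '[{"fingers":0,"tx":0,"ty":0,"tz":0,"roll":0},{"fingers":-0.2,"tx":0,"ty":0,"tz":0,"roll":0},{"fingers":-0.2,"tx":0,"ty":0,"tz":0,"roll":0},{"fingers":-0.2,"tx":0,"ty":0,"tz":0,"roll":0},{"fingers":-0.2,"tx":0,"ty":0,"tz":0,"roll":0},{"fingers":-0.2,"tx":0,"ty":0,"tz":0,"roll":0},{"fingers":-0.2,"tx":0,"ty":0,"tz":0,"roll":0},{"fingers":-0.2,"tx":0,"ty":0,"tz":0,"roll":0}]' 20
python3 -c "
from h import *
to(.619,.1072,.151)"
```

```text
time: 3.35
tool_pos: [0.4288, -0.2686, 0.0925]
tool_rot: [0.759, 1.569, -0.757]
contact_force: [0.0, -0.0, -0.1]
opening: 0.0918
time: 4.35
tool_pos: [0.4284, -0.2683, 0.0919]
tool_rot: [0.288, 1.571, -1.229]
contact_force: [-1.2, -0.9, 4.0]
opening: 0.0605
units tx,ty,tz: [-1.48   5.267 -9.114] from [ 0.4284 -0.2683  0.0919] rot y [0.999 0.054 0.   ] down [ 1.e-04 -3.e-04 -1.e+00]
```

```bash
python3 -m crank '[{"fingers":-0.2,"tx":-0.5,"ty":0,"tz":0,"roll":0},{"fingers":-0.2,"tx":-1.2,"ty":0,"tz":0,"roll":0},{"fingers":-0.2,"tx":-2,"ty":0.3,"tz":-0.6,"roll":0},{"fingers":-0.2,"tx":-2,"ty":0.8,"tz":-1.5,"roll":0},{"fingers":-0.2,"tx":-2,"ty":1.4,"tz":-2.5,"roll":0},{"fingers":-0.2,"tx":-2,"ty":2,"tz":-3.5,"roll":0},{"fingers":-0.2,"tx":-2,"ty":2.6,"tz":-4.5,"roll":0},{"fingers":-0.2,"tx":-2,"ty":3,"tz":-5.2,"roll":0}]' 20; python3 -m crank '[{"fingers":-0.2,"tx":0,"ty":0.5,"tz":-0.9,"roll":0},{"fingers":-0.2,"tx":0,"ty":1.1,"tz":-1.9,"roll":0},{"fingers":-0.2,"tx":0,"ty":1.6,"tz":-2.8,"roll":0},{"fingers":-0.2,"tx":0,"ty":2,"tz":-3.5,"roll":0},{"fingers":-0.2,"tx":0,"ty":2.27,"tz":-3.9,"roll":0},{"fingers":-0.2,"tx":0,"ty":2.27,"tz":-3.91,"roll":0},{"fingers":-0.2,"tx":0,"ty":2.27,"tz":-3.91,"roll":0},{"fingers":-0.2,"tx":0,"ty":2.27,"tz":-3.91,"roll":0}]'
python3 -c "
from h import *
to(.619,.1072,.092)
p,d,K=grab('wrist');cv2.imwrite('pics/w2.png',p[:,:,::-1]);np.save('pics/K2.npy',np.array(K,dtype=object),allow_pickle=True)
print(observe()['opening'])"
```

```text
time: 5.35
tool_pos: [0.5374, -0.0519, 0.171]
tool_rot: [-2.166, 1.57, 2.602]
contact_force: [-0.2, 0.2, -1.8]
opening: 0.0602
time: 6.35
tool_pos: [0.6188, 0.1062, 0.1716]
tool_rot: [-1.096, 1.57, -2.614]
contact_force: [-0.1, 0.3, -2.3]
opening: 0.0602
units tx,ty,tz: [ 1.989  0.008 -0.025] from [0.6188 0.1062 0.1716] rot y [ 0.999  0.053 -0.001] down [-6.e-04 -3.e-04 -1.e+00]
0.060256818278470584
```

View pics/w2.png

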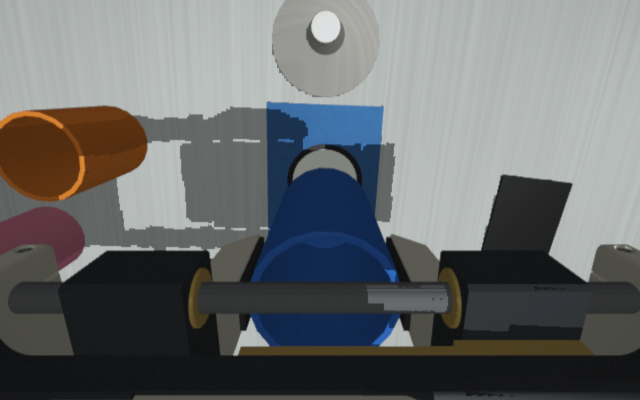

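Blue hangs over mark_left, whose rim shows at (325,165), and it is clear of the funnel. Now lowering it and letting go.

```bash
python3 -m crank '[{"fingers":-0.2,"tx":0.6,"ty":0.01,"tz":-0.02,"roll":0},{"fingers":-0.2,"tx":1.2,"ty":0.01,"tz":-0.02,"roll":0},{"fingers":-0.2,"tx":1.6,"ty":0.01,"tz":-0.02,"roll":0},{"fingers":-0.2,"tx":1.8,"ty":0.01,"tz":-0.02,"roll":0},{"fingers":-0.2,"tx":1.92,"ty":0.01,"tz":-0.02,"roll":0},{"fingers":-0.2,"tx":1.98,"ty":0.01,"tz":-0.02,"roll":0},{"fingers":-0.2,"tx":1.98,"ty":0.01,"tz":-0.02,"roll":0},{"fingers":-0.2,"tx":1.98,"ty":0.01,"tz":-0.02,"roll":0}]' 20; python3 -m crank '[{"fingers":0.4,"tx":0,"ty":0,"tz":0,"roll":0},{"fingers":1,"tx":0,"ty":0,"tz":0,"roll":0},{"fingers":1,"tx":0,"ty":0,"tz":0,"roll":0},{"fingers":1,"tx":0,"ty":0,"tz":0,"roll":0},{"fingers":1,"tx":-0.8,"ty":0,"tz":0,"roll":0},{"fingers":1,"tx":-1.8,"ty":0,"tz":0,"roll":0},{"fingers":1,"tx":-2.4,"ty":0,"tz":0,"roll":0},{"fingers":1,"tx":-2.4,"ty":0,"tz":0,"roll":0}]'
python3 -c "
from h import *
p,d,K=grab('top');W=cloud(K,d)
to(.431,.1317,.188)
m=(d>0)&(abs(W[:,:,2]-.11)<.006)&(abs(W[:,:,0]-.62)<.06)&(abs(W[:,:,1]-.11)<.06)&(p[:,:,2]>p[:,:,0]+40)
q=W[m];print(len(q),cv2.minEnclosingCircle(q[:,:2].astype(np.float32)) if len(q) else 0)"
```

```text
time: 7.4
tool_pos: [0.6197, 0.108, 0.093]
tool_rot: [1.429, 1.57, -0.087]
contact_force: [-0.4, -0.2, -2.3]
opening: 0.0604
time: 8.4
tool_pos: [0.6205, 0.108, 0.1906]
tool_rot: [1.546, 1.566, 0.029]
contact_force: [-0.0, -0.7, -0.1]
opening: 0.0919
units tx,ty,tz: [ 0.011 -4.676 -0.848] from [0.6196 0.108  0.1886] rot y [0.999 0.054 0.001] down [ 0.0011 -0.     -1.    ]
0 0
```

```bash
python3 -m crank '[{"fingers":1,"tx":0,"ty":-0.9,"tz":-0.17,"roll":0},{"fingers":1,"tx":0,"ty":-1.9,"tz":-0.35,"roll":0},{"fingers":1,"tx":0,"ty":-2.9,"tz":-0.53,"roll":0},{"fingers":1,"tx":0,"ty":-3.9,"tz":-0.7,"roll":0},{"fingers":1,"tx":0,"ty":-4.68,"tz":-0.85,"roll":0},{"fingers":1,"tx":0,"ty":-4.68,"tz":-0.85,"roll":0},{"fingers":1,"tx":0,"ty":-4.68,"tz":-0.85,"roll":0},{"fingers":1,"tx":0,"ty":-4.68,"tz":-0.85,"roll":0}]' 20
python3 -c "
from h import *
p,d,K=grab('wrist');cv2.imwrite('pics/w3.png',p[:,:,::-1])
W=cloud(K,d);m=(d>0)&(abs(W[:,:,2]-.084)<.006)&(abs(W[:,:,0]-.43)<.05)&(abs(W[:,:,1]-.13)<.05)
q=W[m];print(len(q),cv2.minEnclosingCircle(q[:,:2].astype(np.float32)))
p,d,K=grab('top');W=cloud(K,d)
m=(d>0)&(abs(W[:,:,2]-.11)<.006)&(abs(W[:,:,0]-.62)<.06)&(abs(W[:,:,1]-.11)<.06)
q=W[m];print('blue at',len(q),cv2.minEnclosingCircle(q[:,:2].astype(np.float32)) if len(q) else 0)
to(.431,.1317,.061)"
```

```text
time: 9.45
tool_pos: [0.4314, 0.1316, 0.188]
tool_rot: [-1.176, 1.57, -2.693]
contact_force: [-0.1, 0.4, 0.8]
opening: 0.0917
1412 ((0.4320947527885437, 0.13299313187599182), 0.029972722753882408)
blue at 197 ((0.6180588603019714, 0.10736535489559174), 0.030153965577483177)
units tx,ty,tz: [ 3.178 -0.005 -0.004] from [0.4313 0.1316 0.1881] rot y [ 0.999  0.054 -0.   ] down [-4.e-04 -2.e-04 -1.e+00]
```

Blue is on its mark, about 1 mm off. Now gripping orange.

```bash
python3 -m crank '[{"fingers":1,"tx":0.7,"ty":0,"tz":-0.02,"roll":0},{"fingers":1,"tx":1.4,"ty":0,"tz":-0.02,"roll":0},{"fingers":1,"tx":2.1,"ty":0,"tz":-0.02,"roll":0},{"fingers":1,"tx":2.7,"ty":0,"tz":-0.02,"roll":0},{"fingers":1,"tx":3,"ty":0,"tz":-0.02,"roll":0},{"fingers":1,"tx":3.18,"ty":0,"tz":-0.02,"roll":0},{"fingers":1,"tx":3.18,"ty":0,"tz":-0.02,"roll":0},{"fingers":1,"tx":3.18,"ty":0,"tz":-0.02,"roll":0}]' 20; python3 -m crank '[{"fingers":0,"tx":0,"ty":0,"tz":0,"roll":0},{"fingers":-0.2,"tx":0,"ty":0,"tz":0,"roll":0},{"fingers":-0.2,"tx":0,"ty":0,"tz":0,"roll":0},{"fingers":-0.2,"tx":0,"ty":0,"tz":0,"roll":0},{"fingers":-0.2,"tx":0,"ty":0,"tz":0,"roll":0},{"fingers":-0.2,"tx":0,"ty":0,"tz":0,"roll":0},{"fingers":-0.2,"tx":0,"ty":0,"tz":0,"roll":0},{"fingers":-0.2,"tx":0,"ty":0,"tz":0,"roll":0}]' 20
python3 -c "
from h import *
to(.6173,-.0114,.061)"
```

```text
time: 10.55
tool_pos: [0.4312, 0.1326, 0.0619]
tool_rot: [1.586, 1.569, 0.07]
contact_force: [-0.6, 0.5, -0.5]
opening: 0.0914
time: 11.55
tool_pos: [0.4308, 0.1325, 0.0614]
tool_rot: [1.418, 1.57, -0.099]
contact_force: [0.2, -0.8, 2.7]
opening: 0.0587
units tx,ty,tz: [0.011 4.459 3.846] from [0.4308 0.1325 0.0614] rot y [0.999 0.054 0.   ] down [ 4.e-04 -0.e+00 -1.e+00]
```

```bash
python3 -m crank '[{"fingers":-0.2,"tx":-0.6,"ty":0,"tz":0,"roll":0},{"fingers":-0.2,"tx":-1.4,"ty":0,"tz":0,"roll":0},{"fingers":-0.2,"tx":-2,"ty":0.5,"tz":0.4,"roll":0},{"fingers":-0.2,"tx":-2,"ty":1.2,"tz":1,"roll":0},{"fingers":-0.2,"tx":-2,"ty":2,"tz":1.7,"roll":0},{"fingers":-0.2,"tx":-2,"ty":2.8,"tz":2.4,"roll":0},{"fingers":-0.2,"tx":-2,"ty":3.6,"tz":3.1,"roll":0},{"fingers":-0.2,"tx":-2,"ty":4.2,"tz":3.6,"roll":0}]' 20; python3 -m crank '[{"fingers":-0.2,"tx":0,"ty":0.26,"tz":0.25,"roll":0},{"fingers":-0.2,"tx":0.5,"ty":0.26,"tz":0.25,"roll":0},{"fingers":-0.2,"tx":1,"ty":0.26,"tz":0.25,"roll":0},{"fingers":-0.2,"tx":1.4,"ty":0.26,"tz":0.25,"roll":0},{"fingers":-0.2,"tx":1.7,"ty":0.26,"tz":0.25,"roll":0},{"fingers":-0.2,"tx":1.9,"ty":0.26,"tz":0.25,"roll":0},{"fingers":-0.2,"tx":1.98,"ty":0.26,"tz":0.25,"roll":0},{"fingers":-0.2,"tx":1.98,"ty":0.26,"tz":0.25,"roll":0}]' 
python3 -c "
from h import *
to(.6173,-.0114,.061)"
```

```text
time: 12.55
tool_pos: [0.6069, -0.0034, 0.1405]
tool_rot: [-1.67, 1.569, 3.096]
contact_force: [0.0, 0.2, -0.5]
opening: 0.059
time: 13.55
tool_pos: [0.6173, -0.0116, 0.0623]
tool_rot: [1.211, 1.57, -0.306]
contact_force: [0.9, -0.1, -1.5]
opening: 0.0585
units tx,ty,tz: [ 0.032 -0.001 -0.004] from [ 0.6173 -0.0116  0.0623] rot y [0.999 0.054 0.   ] down [ 4.e-04 -1.e-04 -1.e+00]
```

```bash
python3 -m crank '[{"fingers":0.2,"tx":0,"ty":0,"tz":0,"roll":0},{"fingers":1,"tx":0,"ty":0,"tz":0,"roll":0},{"fingers":1,"tx":0,"ty":0,"tz":0,"roll":0},{"fingers":1,"tx":0,"ty":0,"tz":0,"roll":0},{"fingers":1,"tx":-0.8,"ty":0,"tz":0,"roll":0},{"fingers":1,"tx":-1.8,"ty":0,"tz":0,"roll":0},{"fingers":1,"tx":-2.6,"ty":0,"tz":0,"roll":0},{"fingers":1,"tx":-2.6,"ty":0,"tz":0,"roll":0}]'
python3 -c "
from h import *
to(.4177,-.1085,.16)"
```

```text
time: 14.55
tool_pos: [0.6187, -0.0118, 0.1692]
tool_rot: [1.361, 1.565, -0.155]
contact_force: [0.5, -0.4, -0.4]
opening: 0.0915
units tx,ty,tz: [ 0.202 -5.149  2.142] from [ 0.6187 -0.0118  0.1692] rot y [0.999 0.054 0.006] down [ 0.0061 -0.001  -1.    ]
```

```bash
python3 -m crank '[{"fingers":1,"tx":0,"ty":-0.9,"tz":0.35,"roll":0},{"fingers":1,"tx":0,"ty":-1.9,"tz":0.8,"roll":0},{"fingers":1,"tx":0,"ty":-2.9,"tz":1.2,"roll":0},{"fingers":1,"tx":0,"ty":-3.9,"tz":1.6,"roll":0},{"fingers":1,"tx":0,"ty":-4.7,"tz":2,"roll":0},{"fingers":1,"tx":0,"ty":-5.12,"tz":2.14,"roll":0},{"fingers":1,"tx":0,"ty":-5.12,"tz":2.14,"roll":0},{"fingers":1,"tx":0,"ty":-5.12,"tz":2.14,"roll":0}]' 20
python3 -c "
from h import *
p,d,K=grab('wrist');cv2.imwrite('pics/w4.png',p[:,:,::-1])
W=cloud(K,d);m=(d>0)&(abs(W[:,:,2]-.058)<.006)&(abs(W[:,:,0]-.42)<.05)&(abs(W[:,:,1]+.11)<.05)
q=W[m];print(len(q),cv2.minEnclosingCircle(q[:,:2].astype(np.float32)))
p,d,K=grab('top');W=cloud(K,d)
m=(d>0)&(abs(W[:,:,2]-.084)<.006)&(abs(W[:,:,0]-.62)<.06)&(abs(W[:,:,1]+.01)<.06)
q=W[m];print('orange at',len(q),cv2.minEnclosingCircle(q[:,:2].astype(np.float32)) if len(q) else 0)
to(.4177,-.1085,.040)"
```

```text
time: 15.55
tool_pos: [0.4183, -0.108, 0.1661]
tool_rot: [1.342, 1.57, -0.175]
contact_force: [0.1, 0.6, -0.5]
opening: 0.0915
1360 ((0.4181007444858551, -0.10849505662918091), 0.03006656840443611)
orange at 180 ((0.6161860227584839, -0.011817527934908867), 0.030027559027075768)
units tx,ty,tz: [ 3.15  -0.015  0.016] from [ 0.4182 -0.1078  0.166 ] rot y [0.998 0.055 0.   ] down [ 4.e-04 -1.e-04 -1.e+00]
```

Orange is within about 1 mm of its mark. Now green.

```bash
python3 -m crank '[{"fingers":1,"tx":0.7,"ty":0,"tz":0.01,"roll":0},{"fingers":1,"tx":1.4,"ty":0,"tz":0.01,"roll":0},{"fingers":1,"tx":2.1,"ty":0,"tz":0.01,"roll":0},{"fingers":1,"tx":2.7,"ty":0,"tz":0.01,"roll":0},{"fingers":1,"tx":3,"ty":0,"tz":0.01,"roll":0},{"fingers":1,"tx":3.15,"ty":0,"tz":0.01,"roll":0},{"fingers":1,"tx":3.15,"ty":0,"tz":0.01,"roll":0},{"fingers":1,"tx":3.15,"ty":0,"tz":0.01,"roll":0}]' 20; python3 -m crank '[{"fingers":0,"tx":0,"ty":0,"tz":0,"roll":0},{"fingers":-0.2,"tx":0,"ty":0,"tz":0,"roll":0},{"fingers":-0.2,"tx":0,"ty":0,"tz":0,"roll":0},{"fingers":-0.2,"tx":0,"ty":0,"tz":0,"roll":0},{"fingers":-0.2,"tx":0,"ty":0,"tz":0,"roll":0},{"fingers":-0.2,"tx":0,"ty":0,"tz":0,"roll":0},{"fingers":-0.2,"tx":0,"ty":0,"tz":0,"roll":0},{"fingers":-0.2,"tx":0,"ty":0,"tz":0,"roll":0}]' 20
python3 -c "
from h import *
to(.6274,-.1418,.040)"
```

```text
time: 16.65
tool_pos: [0.4178, -0.1087, 0.0407]
tool_rot: [1.039, 1.569, -0.477]
contact_force: [0.2, 0.8, -0.2]
opening: 0.092
time: 17.65
tool_pos: [0.4174, -0.1086, 0.0402]
tool_rot: [0.714, 1.571, -0.802]
contact_force: [0.5, 0.2, 3.2]
opening: 0.0591
units tx,ty,tz: [0.006 5.198 1.114] from [ 0.4174 -0.1086  0.0402] rot y [0.999 0.054 0.   ] down [ 2.e-04 -2.e-04 -1.e+00]
```

```bash
python3 -m crank '[{"fingers":-0.2,"tx":-0.6,"ty":0,"tz":0,"roll":0},{"fingers":-0.2,"tx":-1.4,"ty":0,"tz":0,"roll":0},{"fingers":-0.2,"tx":-2,"ty":0.6,"tz":0.1,"roll":0},{"fingers":-0.2,"tx":-2,"ty":1.4,"tz":0.3,"roll":0},{"fingers":-0.2,"tx":-2,"ty":2.3,"tz":0.5,"roll":0},{"fingers":-0.2,"tx":-2,"ty":3.3,"tz":0.7,"roll":0},{"fingers":-0.2,"tx":-2,"ty":4.2,"tz":0.9,"roll":0},{"fingers":-0.2,"tx":-2,"ty":4.9,"tz":1.1,"roll":0}]' 20; python3 -m crank '[{"fingers":-0.2,"tx":0,"ty":0.3,"tz":0.01,"roll":0},{"fingers":-0.2,"tx":0.5,"ty":0.3,"tz":0.01,"roll":0},{"fingers":-0.2,"tx":1,"ty":0.3,"tz":0.01,"roll":0},{"fingers":-0.2,"tx":1.4,"ty":0.3,"tz":0.01,"roll":0},{"fingers":-0.2,"tx":1.7,"ty":0.3,"tz":0.01,"roll":0},{"fingers":-0.2,"tx":1.9,"ty":0.3,"tz":0.01,"roll":0},{"fingers":-0.2,"tx":1.98,"ty":0.3,"tz":0.01,"roll":0},{"fingers":-0.2,"tx":1.98,"ty":0.3,"tz":0.01,"roll":0}]'; python3 -m crank '[{"fingers":0.2,"tx":0,"ty":0,"tz":0,"roll":0},{"fingers":1,"tx":0,"ty":0,"tz":0,"roll":0},{"fingers":1,"tx":0,"ty":0,"tz":0,"roll":0},{"fingers":1,"tx":0,"ty":0,"tz":0,"roll":0},{"fingers":1,"tx":-0.8,"ty":0,"tz":0,"roll":0},{"fingers":1,"tx":-1.8,"ty":0,"tz":0,"roll":0},{"fingers":1,"tx":-2.6,"ty":0,"tz":0,"roll":0},{"fingers":1,"tx":-2.6,"ty":0,"tz":0,"roll":0}]'
python3 -c "
from h import *
to(.395,.2738,.146)"
```

```text
time: 18.65
tool_pos: [0.6164, -0.1418, 0.1192]
tool_rot: [-1.948, 1.57, 2.819]
contact_force: [0.5, 0.5, -1.6]
opening: 0.059
time: 19.65
tool_pos: [0.6276, -0.1417, 0.0411]
tool_rot: [1.011, 1.57, -0.506]
contact_force: [0.2, -0.5, -0.9]
opening: 0.0587
time: 20.65
tool_pos: [0.6289, -0.1421, 0.1482]
tool_rot: [1.165, 1.565, -0.352]
contact_force: [0.6, 0.1, -0.2]
opening: 0.092
units tx,ty,tz: [-3.000e-03 -5.275e+00 -1.070e+01] from [ 0.6289 -0.1421  0.1482] rot y [0.999 0.054 0.006] down [ 0.0059 -0.0022 -1.    ]
```

```bash
python3 -m crank '[{"fingers":1,"tx":0,"ty":-0.5,"tz":-1,"roll":0},{"fingers":0.4,"tx":0,"ty":-1,"tz":-2.1,"roll":0},{"fingers":0,"tx":0,"ty":-1.6,"tz":-3.2,"roll":0},{"fingers":-0.35,"tx":0,"ty":-2.2,"tz":-4.4,"roll":0},{"fingers":-0.35,"tx":0,"ty":-2.8,"tz":-5.6,"roll":0},{"fingers":-0.35,"tx":0,"ty":-3.4,"tz":-6.8,"roll":0},{"fingers":-0.35,"tx":0,"ty":-4,"tz":-8,"roll":0},{"fingers":-0.35,"tx":0,"ty":-4.6,"tz":-9.2,"roll":0}]' 20; python3 -m crank '[{"fingers":-0.35,"tx":0,"ty":-0.4,"tz":-0.8,"roll":0},{"fingers":-0.35,"tx":0,"ty":-0.66,"tz":-1.46,"roll":0},{"fingers":-0.35,"tx":0,"ty":-0.66,"tz":-1.46,"roll":0},{"fingers":-0.35,"tx":0,"ty":-0.66,"tz":-1.46,"roll":0},{"fingers":-0.35,"tx":0,"ty":-0.66,"tz":-1.46,"roll":0},{"fingers":-0.35,"tx":0,"ty":-0.66,"tz":-1.46,"roll":0},{"fingers":-0.35,"tx":0,"ty":-0.66,"tz":-1.46,"roll":0},{"fingers":-0.35,"tx":0,"ty":-0.66,"tz":-1.46,"roll":0}]'
python3 -c "
from h import *
p,d,K=grab('wrist');cv2.imwrite('pics/w5.png',p[:,:,::-1])
W=cloud(K,d);m=(d>0)&(abs(W[:,:,2]-.032)<.005)&(abs(W[:,:,0]-.42)<.05)&(abs(W[:,:,1]-.275)<.05)
q=W[m];c,r=cv2.minEnclosingCircle(q[:,:2].astype(np.float32));print(len(q),c,r)
p,d,K=grab('top');W=cloud(K,d)
m=(d>0)&(abs(W[:,:,2]-.058)<.006)&(abs(W[:,:,0]-.62)<.06)&(abs(W[:,:,1]+.14)<.05)
q=W[m];print('green at',len(q),cv2.minEnclosingCircle(q[:,:2].astype(np.float32)) if len(q) else 0)
print(observe()['opening'])
to(c[0]-.0282,c[1]-.0015,.036)"
```

```text
time: 21.65
tool_pos: [0.4222, 0.217, 0.144]
tool_rot: [-1.306, 1.569, -2.823]
contact_force: [-0.1, 0.5, 0.3]
opening: 0.031
time: 22.65
tool_pos: [0.3943, 0.2726, 0.1449]
tool_rot: [0.487, 1.571, -1.03]
contact_force: [-0.5, 0.3, -0.1]
opening: 0.0297
1269 (0.42510005831718445, 0.27567481994628906) 0.030054183676838875
green at 174 ((0.626230001449585, -0.14251841604709625), 0.030317699536681175)
0.0298685114689504
units tx,ty,tz: [ 2.722  0.068 -0.034] from [0.3943 0.2727 0.1449] rot y [0.999 0.054 0.   ] down [ 1.e-04 -1.e-04 -1.e+00]
```

View pics/w5.png

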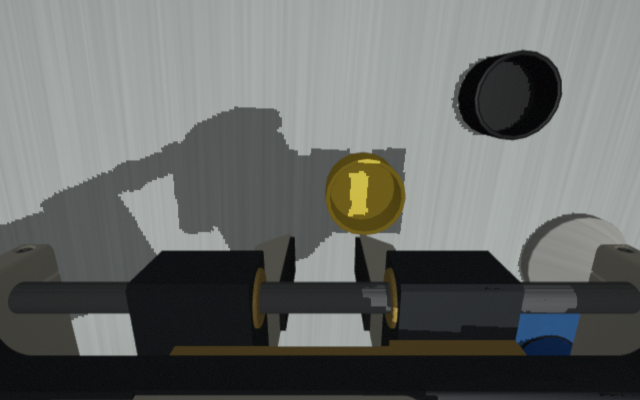

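The yellow cup's rim is centred at (365,192) and the black ring at (512,95), so this is the right cup. The right-hand finger goes inside the robot-side wall. Green measured within 1 mm of its mark. Now descending to pinch.

```bash
python3 -m crank '[{"fingers":-0.35,"tx":0.6,"ty":0.05,"tz":-0.02,"roll":0},{"fingers":-0.35,"tx":1.2,"ty":0.05,"tz":-0.02,"roll":0},{"fingers":-0.35,"tx":1.8,"ty":0.05,"tz":-0.02,"roll":0},{"fingers":-0.35,"tx":2.3,"ty":0.05,"tz":-0.02,"roll":0},{"fingers":-0.35,"tx":2.55,"ty":0.05,"tz":-0.02,"roll":0},{"fingers":-0.35,"tx":2.7,"ty":0.05,"tz":-0.02,"roll":0},{"fingers":-0.35,"tx":2.7,"ty":0.05,"tz":-0.02,"roll":0},{"fingers":-0.35,"tx":2.7,"ty":0.05,"tz":-0.02,"roll":0}]' 15; python3 -m crank '[{"fingers":-0.6,"tx":0,"ty":0,"tz":0,"roll":0},{"fingers":-0.8,"tx":0,"ty":0,"tz":0,"roll":0},{"fingers":-1,"tx":0,"ty":0,"tz":0,"roll":0},{"fingers":-1,"tx":0,"ty":0,"tz":0,"roll":0},{"fingers":-1,"tx":0,"ty":0,"tz":0,"roll":0},{"fingers":-1,"tx":0,"ty":0,"tz":0,"roll":0},{"fingers":-1,"tx":0,"ty":0,"tz":0,"roll":0},{"fingers":-1,"tx":0,"ty":0,"tz":0,"roll":0}]' 20
python3 -c "
from h import *
s=observe();print(s['contact_force'],s['torque'])
f=np.array([.62,-.258]);u=np.array([.9985,.054])
a=f-u*(.02825+.1); to(*a,.036); b=f+u*(.002-.02825); to(*b,.036)"
```

```text
time: 23.75
tool_pos: [0.3965, 0.2738, 0.0374]
tool_rot: [1.881, 1.57, 0.365]
contact_force: [-0.5, 0.1, -0.3]
opening: 0.0299
time: 24.75
tool_pos: [0.3963, 0.2737, 0.037]
tool_rot: [1.78, 1.57, 0.263]
contact_force: [0.5, 0.0, 5.5]
opening: 0.0056
[0.46431491 0.04177406 5.4639763 ] [-0.04501729 -0.12858432  0.01371153]
units tx,ty,tz: [ 0.025  1.656 13.577] from [0.3963 0.2737 0.037 ] rot y [0.999 0.054 0.   ] down [ 4.e-04  1.e-04 -1.e+00]
units tx,ty,tz: [ 0.026  4.206 13.577] from [0.3963 0.2737 0.037 ] rot y [0.999 0.054 0.   ] down [ 4.e-04  1.e-04 -1.e+00]
```

```bash
python3 -m crank '[{"fingers":-1,"tx":-0.6,"ty":0,"tz":0,"roll":0},{"fingers":-1,"tx":-1.5,"ty":0,"tz":0,"roll":0},{"fingers":-1,"tx":-2.5,"ty":0,"tz":0.3,"roll":0},{"fingers":-1,"tx":-2.5,"ty":0.2,"tz":1.2,"roll":0},{"fingers":-1,"tx":-2.5,"ty":0.4,"tz":2.3,"roll":0},{"fingers":-1,"tx":-2.5,"ty":0.6,"tz":3.5,"roll":0},{"fingers":-1,"tx":-2.5,"ty":0.8,"tz":4.7,"roll":0},{"fingers":-1,"tx":-2.5,"ty":1,"tz":5.9,"roll":0}]' 20;  python3 -m crank '[{"fingers":-1,"tx":0,"ty":0,"tz":1.2,"roll":0},{"fingers":-1,"tx":0,"ty":0.1,"tz":2.4,"roll":0},{"fingers":-1,"tx":0,"ty":0.2,"tz":3.6,"roll":0},{"fingers":-1,"tx":0,"ty":0.4,"tz":4.8,"roll":0},{"fingers":-1,"tx":0,"ty":0.6,"tz":6,"roll":0},{"fingers":-1,"tx":0,"ty":0.66,"tz":7,"roll":0},{"fingers":-1,"tx":0,"ty":0.66,"tz":7.68,"roll":0},{"fingers":-1,"tx":0,"ty":0.66,"tz":7.68,"roll":0}]'
python3 -c "
from h import *
f=np.array([.62,-.258]);u=np.array([.9985,.054])
a=f-u*(.02825+.1); to(*a,.036)
p,d,K=grab('wrist');cv2.imwrite('pics/w6.png',p[:,:,::-1]);print(observe()['opening'])
P,ff,cx,cy=K
W=cloud(K,d);m=(d>0)&(W[:,:,2]>.04)&(abs(W[:,:,0]-.52)<.045)&(abs(W[:,:,1]+.26)<.05)&(p[:,:,0]>p[:,:,2]+50)
q=W[m];print(len(q),cv2.minEnclosingCircle(q[:,:2].astype(np.float32)),np.percentile(q[:,2],[1,50,99]))
"
```

```text
time: 25.75
tool_pos: [0.4486, 0.0387, 0.1365]
tool_rot: [-1.613, 1.57, -3.129]
contact_force: [1.5, 0.2, -1.1]
opening: 0.0059
time: 26.75
tool_pos: [0.4914, -0.2667, 0.136]
tool_rot: [-1.997, 1.57, 2.767]
contact_force: [-0.2, 0.8, -1.1]
opening: 0.0057
units tx,ty,tz: [ 2.501  0.018 -0.041] from [ 0.4914 -0.2667  0.136 ] rot y [ 0.999  0.052 -0.001] down [-1.e-03  4.e-04 -1.e+00]
0.005777075251404244
5579 ((0.515505313873291, -0.25054845213890076), 0.03328728675842285) [0.10236169 0.11374181 0.1846953 ]
```

View pics/w6.png

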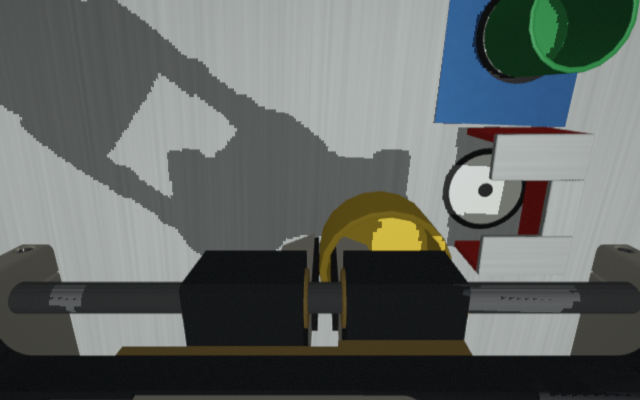

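The grip holds: the yellow cup is level at (385,240), in line with the fork slot, whose mark dot is at (485,190). Now setting it down in front of the fork and sliding it in.

```bash
python3 -m crank '[{"fingers":-1,"tx":0.6,"ty":0,"tz":-0.04,"roll":0},{"fingers":-1,"tx":1.2,"ty":0,"tz":-0.04,"roll":0},{"fingers":-1,"tx":1.8,"ty":0,"tz":-0.04,"roll":0},{"fingers":-1,"tx":2.2,"ty":0,"tz":-0.04,"roll":0},{"fingers":-1,"tx":2.4,"ty":0,"tz":-0.04,"roll":0},{"fingers":-1,"tx":2.47,"ty":0,"tz":-0.04,"roll":0},{"fingers":-1,"tx":2.47,"ty":0,"tz":-0.04,"roll":0},{"fingers":-1,"tx":2.47,"ty":0,"tz":-0.04,"roll":0}]' 20;  python3 -c "
from h import *
f=np.array([.62,-.258]);u=np.array([.9985,.054])
b=f+u*(.002-.02825); to(*b,.037)
p,d,K=grab('top');cv2.imwrite('pics/t7.png',cv2.resize(p[110:250,380:520,::-1],None,fx=4,fy=4,interpolation=cv2.INTER_CUBIC))
p,d,K=grab('side');cv2.imwrite('pics/s7.png',cv2.resize(p[200:360,320:540,::-1],None,fx=3.5,fy=3.5,interpolation=cv2.INTER_CUBIC))"
```

```text
time: 27.8
tool_pos: [0.4922, -0.2638, 0.0388]
tool_rot: [0.832, 1.57, -0.684]
contact_force: [0.4, 0.2, -1.3]
opening: 0.0054
units tx,ty,tz: [0.046 2.543 0.028] from [ 0.4922 -0.2638  0.0388] rot y [0.999 0.054 0.001] down [ 1.e-03 -8.e-04 -1.e+00]
```

View pics/s7.png

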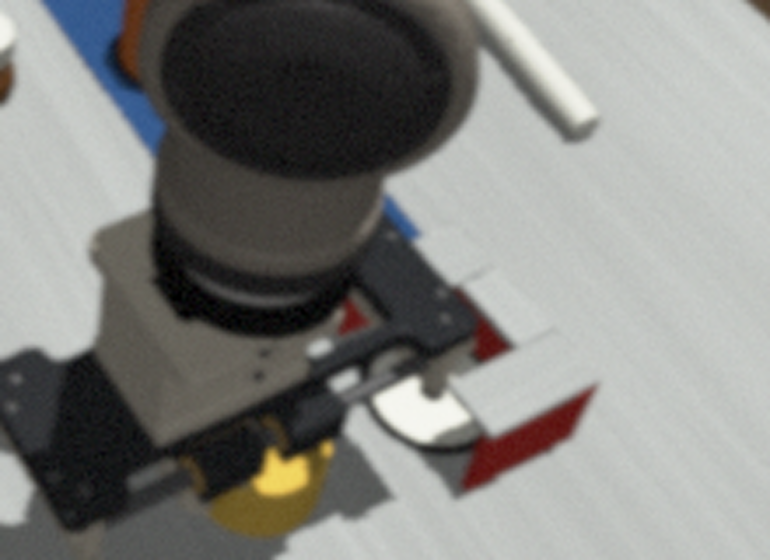

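The yellow cup at about (270,500) stands in front of the fork mouth and the gripper body is above the prongs. Now sliding in.

```bash
python3 -m crank '[{"fingers":-1,"tx":0.03,"ty":0,"tz":0.03,"roll":0},{"fingers":-1,"tx":0.03,"ty":0.3,"tz":0.03,"roll":0},{"fingers":-1,"tx":0.03,"ty":0.7,"tz":0.03,"roll":0},{"fingers":-1,"tx":0.03,"ty":1.1,"tz":0.03,"roll":0},{"fingers":-1,"tx":0.03,"ty":1.5,"tz":0.03,"roll":0},{"fingers":-1,"tx":0.03,"ty":1.9,"tz":0.03,"roll":0},{"fingers":-1,"tx":0.03,"ty":2.2,"tz":0.03,"roll":0},{"fingers":-1,"tx":0.03,"ty":2.3,"tz":0.03,"roll":0}]' 20;  python3 -c "
from h import *
f=np.array([.62,-.258]);u=np.array([.9985,.054])
b=f+u*(.002-.02825); to(*b,.037)"
```

```text
time: 28.9
tool_pos: [0.5842, -0.2597, 0.0371]
tool_rot: [-0.921, 1.57, -2.437]
contact_force: [-3.4, 0.2, 4.9]
opening: 0.0057
units tx,ty,tz: [0.001 0.241 0.005] from [ 0.5842 -0.2597  0.0371] rot y [ 0.998  0.055 -0.   ] down [-3.e-04 -3.e-04 -1.e+00]
```

```bash
python3 -m crank '[{"fingers":-1,"tx":0,"ty":0.05,"tz":0,"roll":0},{"fingers":-1,"tx":0,"ty":0.1,"tz":0,"roll":0},{"fingers":-1,"tx":0,"ty":0.14,"tz":0,"roll":0},{"fingers":-1,"tx":0,"ty":0.18,"tz":0,"roll":0},{"fingers":-1,"tx":0,"ty":0.21,"tz":0,"roll":0},{"fingers":-1,"tx":0,"ty":0.24,"tz":0,"roll":0},{"fingers":-1,"tx":0,"ty":0.24,"tz":0,"roll":0},{"fingers":-1,"tx":0,"ty":0.24,"tz":0,"roll":0}]' 20;  python3 -c "
from h import *
print(observe()['contact_force'])
f=np.array([.62,-.258]);u=np.array([.9985,.054])
b=f+u*(.002-.02825); to(*b,.037)"
```

```text
time: 29.9
tool_pos: [0.5935, -0.2593, 0.0371]
tool_rot: [0.812, 1.57, -0.704]
contact_force: [-3.9, -0.7, 4.1]
opening: 0.0055
[-3.91295154 -0.69143383  4.08320249]
units tx,ty,tz: [0.001 0.008 0.003] from [ 0.5935 -0.2593  0.0371] rot y [0.999 0.054 0.   ] down [ 3.e-04 -3.e-04 -1.e+00]
```

```bash
python3 -m crank '[{"fingers":-1,"tx":0,"ty":0.02,"tz":0,"roll":0},{"fingers":-1,"tx":0,"ty":0.04,"tz":0,"roll":0},{"fingers":-1,"tx":0,"ty":0.05,"tz":0,"roll":0},{"fingers":-1,"tx":0,"ty":0.05,"tz":0,"roll":0},{"fingers":-1,"tx":0,"ty":0.05,"tz":0,"roll":0},{"fingers":-1,"tx":0,"ty":0.05,"tz":0,"roll":0},{"fingers":-1,"tx":0,"ty":0.05,"tz":0,"roll":0},{"fingers":-1,"tx":0,"ty":0.05,"tz":0,"roll":0}]' 20
```

```text
time: 30.9
tool_pos: [0.5944, -0.2593, 0.037]
tool_rot: [-1.716, 1.569, 3.051]
contact_force: [-6.9, -1.0, 7.6]
opening: 0.0052
```

The force has risen to 7 N at the expected home position, so the cup is on the stop. Releasing and lifting straight up.

```bash
python3 -m crank '[{"fingers":-0.7,"tx":0,"ty":0,"tz":0,"roll":0},{"fingers":-0.5,"tx":0,"ty":0,"tz":0,"roll":0},{"fingers":-0.5,"tx":0,"ty":0,"tz":0,"roll":0},{"fingers":-0.5,"tx":0,"ty":0,"tz":0,"roll":0},{"fingers":-0.5,"tx":-0.4,"ty":0,"tz":0,"roll":0},{"fingers":-0.5,"tx":-1,"ty":0,"tz":0,"roll":0},{"fingers":-0.5,"tx":-2,"ty":0,"tz":0,"roll":0},{"fingers":-0.5,"tx":-3,"ty":0,"tz":0,"roll":0}]'; python3 -m crank '[{"fingers":-0.5,"tx":-0.5,"ty":-1,"tz":0,"roll":0},{"fingers":-0.5,"tx":-1,"ty":-2,"tz":0,"roll":0},{"fingers":-0.5,"tx":-1,"ty":-3,"tz":0,"roll":0},{"fingers":-0.5,"tx":-1,"ty":-4,"tz":0,"roll":0},{"fingers":-0.5,"tx":-1,"ty":-4,"tz":0,"roll":0},{"fingers":-0.5,"tx":-1,"ty":-4,"tz":0,"roll":0},{"fingers":-0.5,"tx":-1,"ty":-4,"tz":0,"roll":0},{"fingers":-0.5,"tx":-1,"ty":-4,"tz":0,"roll":0}]'
python3 - <<'E'
from h import *
for n in("top","side"):
    p,d,K=grab(n); W=cloud(K,d); hsv=cv2.cvtColor(p,cv2.COLOR_RGB2HSV)
    for nm,x,y,h,lo,hi in(("yellow",.62,-.258,.032,18,34),("green",.6274,-.1418,.058,0,180),("orange",.6173,-.0114,.084,0,180),("blue",.619,.1072,.11,0,180)):
        m=(d>0)&(abs(W[:,:,2]-h)<.006)&(abs(W[:,:,0]-x)<.045)&(abs(W[:,:,1]-y)<.045)
        if nm=="yellow": m&=(hsv[:,:,0]>lo)&(hsv[:,:,0]<hi)&(hsv[:,:,1]>110)
        q=W[m]; print(n,nm,len(q),cv2.minEnclosingCircle(q[:,:2].astype(np.float32)) if len(q) else 0, np.round([q.min(0),q.max(0)],4) if nm=="yellow" and len(q) else "")
    cv2.imwrite(f"pics/{n}8.png",cv2.resize(p[110:250,200:520,::-1] if n=="top" else p[90:350,200:500,::-1],None,fx=2.3,fy=2.3,interpolation=cv2.INTER_CUBIC))
E
```

```text
time: 31.9
tool_pos: [0.5954, -0.2591, 0.1593]
tool_rot: [0.974, 1.57, -0.543]
contact_force: [0.9, -0.2, -0.4]
opening: 0.023
time: 32.9
tool_pos: [0.4363, -0.2677, 0.1968]
tool_rot: [-1.943, 1.571, 2.824]
contact_force: [0.1, 1.2, -0.4]
opening: 0.0232
top yellow 50 ((0.6191162467002869, -0.2586861848831177), 0.029488686472177505) [[ 0.5905 -0.2815  0.0265]
 [ 0.6412 -0.2376  0.0351]]
top green 175 ((0.6265780329704285, -0.1422319859266281), 0.030378619208931923) 
top orange 179 ((0.616169810295105, -0.01177813857793808), 0.02999374270439148) 
top blue 195 ((0.6184275150299072, 0.10736097395420074), 0.02990609034895897) 
side yellow 211 ((0.6205182075500488, -0.2587897479534149), 0.030277665704488754) [[ 0.592  -0.2854  0.026 ]
 [ 0.6493 -0.2314  0.0348]]
side green 63 ((0.6259085536003113, -0.14200334250926971), 0.030406983569264412) 
side orange 0 0 
side blue 0 0
```

View pics/top8.png

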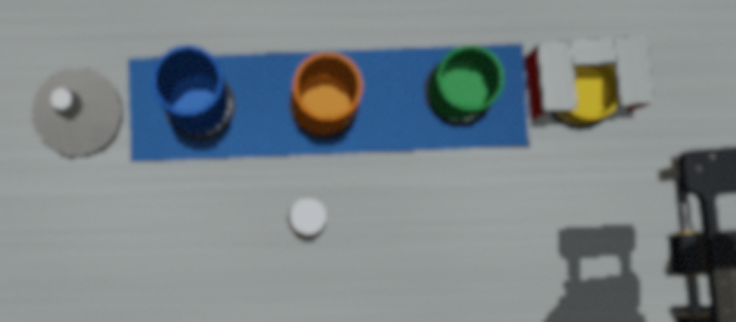

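View pics/side8.png

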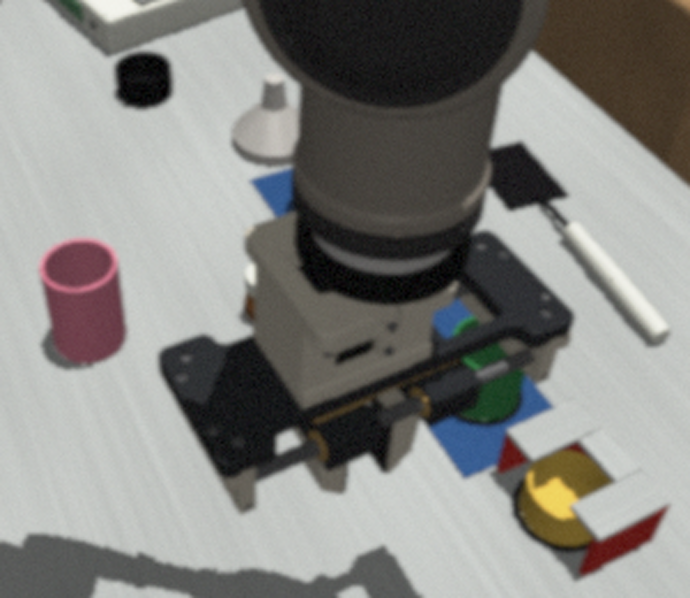

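All four moulds stand upright and on target, and the jar and funnel have not moved. The robot is clear, so I'm handing in.

```bash
python3 -c "
from cell import *
print(hand_in())"
```

```text
the job is handed in; nothing more can be done
None
```

All four moulds are set out and the job is handed in at about 33 s on the robot's clock; `hand_in` gives no verdict.

- **Fork side:** the red fork is at the right-hand end (y about −0.258 m), so blue went on the left mark, orange on the middle and green on the right.
- **Shortest mould:** I pinched the yellow mould by its wall, set it down in front of the fork and slid it under the prongs. The push force rose from about 3.5 N to 7 N at the expected home position, so I took it to be on the stop.

| Mould | Mark | Measured offset from mark (final camera check) |
|---|---|---|
| yellow | fork | about 1 mm |
| green | right | about 1–1.5 mm |
| orange | middle | about 1 mm |
| blue | left | about 0.6 mm |

- **Camera coverage:** in the last side view the arm hid orange and blue, so those two rest on the top camera alone.
- **Yellow mould reading:** the cameras put it at 0 to −1 mm along the fork, while home against the stop should be about +2 mm. The arm's own position implied about +2.6 mm. All of these are well within the 12 mm limit.
- **Jar and funnel:** judged by eye, both stood upright where they started. I did not measure them again at the end.

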